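# Uncover the honing cradle and hold the hook scraper level above it

### The arm

A 6-joint arm with a two-finger parallel gripper is mounted at the origin on the work surface. World frame = base frame: x ahead of the robot, y to its left, z up, the work surface at z = 0. Lengths are in mm, angles in degrees, forces in N, time in s.
With the tool pointing down it reaches from about 275 to 825 mm from the base axis. Payload 5.2 kg.
Tool frame: the origin (TCP) lies midway between the tips of the shut fingers; the grasp point (between the pads) lies 19 mm behind it; y points along the fingers, z is the direction in which the jaws open and shut, and the axes are right-handed (so a half turn about y gives the same grasp; the last joint's range is limited). The gripper opens to 93 mm and grips with 3 to 60 N. Pads are 15 mm wide; open, the fingers measure 128 mm over their backs; the gripper's body (75 mm by 188 mm) begins 65 mm behind the grasp point.
Start: joints at [-86.677, 14.817, 87.949, -0, 77.235, -11.62], TCP at [141.84, -531.4, 218.653] pointing down, gripper open.
Joint ranges: [-179.93, 179.93], [-52.35, 119.4], [10.71, 147.94], [-69.91, 249.91], [12.55, 155.21], [-178.61, 178.61]. Speed limits (degrees/s): [147.25, 147.25, 180, 180, 180, 180].

### API

Orientations are given as a 3x3 rotation matrix whose columns are the frame's x, y, z axes.
In Python, from workcell import arm gives the robot as it stands.
- The arm moves only by the shell command python3 -m crank 'ROWS'. ROWS is text: rows parted by semicolons, each of 7 numbers parted by spaces: the shift along the world's x, y, z in mm, then the turn, a rotation vector about the world's x, y, z in rad, then the finger opening in mm, from 0 to 93. In form: dx dy dz wx wy wz fingers; .... A call has 1 to 20 rows; each row is the pose to reach, as a shift and turn from the pose measured when the call began; what a row does not reach only later rows make up. A row lasts 1/8 s, in which the tool goes at most 62.5 mm and 10.7 degrees, less where a joint would pass 70% of its speed; a pose out of reach is approached as far as the arm can. A call with a gripper value outside its range is refused whole. The fingers move at their own pace and stop on an object; the grip force is fixed at half the most. Time passes only in rows, so rows that repeat a pose let the fingers close. It gives the time, the measured TCP pose, the force and the opening at its end, in the units of the state.
- arm.get_state(): the state, without advancing time (a new reading comes with each control period).
- arm.read_camera(name): name is "scene" or "side" or "wrist"; returns a dict with "color" (400x640x3 uint8, red, green, blue), "mtx" (3x3 intrinsics, pixels), "R" (3x3) and "t" (3): a world point X has camera coordinates R X + t. Camera axes: x right, y down, z forward; pixel columns grow to the right and rows downward; lengths in mm; the calibration is good to about 2 mm. A picture is of the moment at which its call begins. There is no depth.
- arm.finish_job(): hands the job in, once; it reports no verdict.
Trained networks look in a picture, given as the dict that the camera call returned (one of the last four; its "shot" number tells which), for a name from the list of things; names that differ only in an ending like _2 or _b are one class to them, and where a whole thing is asked for, a point or a joint stands for the part that bears it (a point fixed in the world has none). Each returns a list of dicts, best first, with "score" (0 to 1); they miss things now and then, are a little off and sometimes report something else, mostly with a low value. They report only what shows in the picture. A call takes as long as a camera call. They do not tell look-alikes from the thing itself.
- arm.look_for(thing, picture): "xy" ([column, row] as shares, 0 to 1, of the picture: columns of its width, rows of its height, amid what is visible of it).
The state is a dict: "time_s": time; "qpos": joint angles; "qd": joint speeds; "tau": joint torques, N m; "tcp_pos": TCP position; "eef_rot": TCP orientation; "wrist_force": force on the tool from outside, world axes, zero at the start; "ft_torque": the same for the moment, N m; "grip_width": opening from 0.0 (shut) to 1.0 (fully open).
Only numpy, scipy, OpenCV 4.12 (cv2) and the standard library are available. Lean on these libraries where they do the work, as an engineer would, in place of code of your own. Each camera call takes 0.05 s, during which the arm holds its last target.

### The job

Lift the bent-plywood cover off the honing cradle and hang it astride the bar of the rail, lowering it on rather than dropping it, and let go of it. Then pick up the steel hook scraper by its balance point and hold it level and still about 5 cm above the tops of the cradle's notched posts, with the balance point over the middle between the posts, lined up along the cradle with the hook end over the stone end; finish while still holding it there, clear of everything else, and do not disturb the other things on the counter.

Things in the scene. Friction and masses are not known exactly. Their poses are not given: they have to be found in the camera images.
- cradle: Fixed dark-wood honing cradle, long axis x. Base board 220 x 110 x 12 mm, origin mid underside. Two notched posts at x = -30 and +30 mm (12 mm along x, 42 mm along y), tops 62 mm above the counter. Stone end = +x: grey stone slab at x = 79 mm (top at 28 mm), then a steel end plate at x = 104 mm (90 mm wide, top at 42 mm). +x points away from the robot, within 0.3 rad of straight ahead.
- cradle_top (a point): The point midway between the two notched posts, level with their tops (62 mm above the counter); axes as the cradle's.
- rail: Fixed rail: round steel bar, 18 mm diameter, along its x axis, bar axis 140 mm above the counter, between two wooden posts 218 mm apart clear (22 mm wide, 156 mm high, feet 80 mm wide). Origin on the counter under the bar's middle. The bar lies within 0.3 rad of the robot's straight-ahead direction.
- rail_mid (a point): Middle of the bar, on its axis, 140 mm above the counter; axes as the rail's (x along the bar).
- cover: Loose saddle of 6 mm bent plywood, 130 g, open at both ends, at first astride the cradle's posts, feet on the base board, x along the cradle's x. 110 mm long (x); legs 70 mm high, 64 mm apart inside, 76 outside (y); ridge roof sloping up 27 degrees from each leg. Origin midway between the feet, z up. Hanging on the bar, the ridge self-centres and the feet come 75 mm below the bar's axis.
- cover_grip (a point): Grip point in the wooden handle on the cover's ridge, 115 mm above the feet. The handle is 14 mm thick (y), 50 mm long (x), and stands from 91 to 132 mm above the feet: grip it from above.
- cover_crown (a point): Underside of the cover's ridge at mid length, 85 mm above the feet; comes about 10 mm above the bar's axis when the cover hangs on it.
- scraper: Loose hook scraper, 0.6 kg, lying flat. Origin: its balance point, on the axis of the 14 x 14 mm square steel shank (18 mm above the counter); +x to the hook end, at first away from the robot within 0.3 rad. Along x: wooden handle (36 mm thick) -228 to -108 mm, brass ferrule to -98, bare shank to +42, heavy dark steel head 36 x 36 mm to +72, small hook to +102.
- scraper_head (a point): Centre of the scraper's heavy head, 57 mm from the balance point towards the hook; axes as the scraper's. The balance point is on bare shank, 42 mm behind the head's near face, far from mid length.
- pebble: Bystander: grey burnishing pebble, 48 mm across, 22 mm high; origin under its centre.
- tin: Bystander: flat round aluminium wax tin, 50 mm across, 24 mm high; origin under its centre.
- lid_form: Bystander: pine lid form with a knob, 120 mm across, 50 mm high; origin under its centre.
- blank: Bystander: rough-turned wooden bowl blank, 124 mm across, 55 mm high; origin under its centre.
- brush: Bystander: brush lying flat on the left; origin under its middle.
- bowls: Bystander: three nested dark wooden bowls, 140 mm across, 60 mm high; origin under the centre.
Mind the look-alikes: they are no part of the job. What is shaped like the cover but green or purple is not meant.

How it is judged (in metres and radians):
On the way, in this order (a step that is already met when the one before it is completed fails the run):
1. the cover hangs astride the bar, let go and at rest (z of cover_crown in the frame of rail_mid between 0.002 and 0.022 m and y of cover_crown in the frame of rail_mid between -0.014 and 0.014 m and x of cover_crown in the frame of rail_mid between -0.07 and 0.07 m and angle between cover's own z axis and vertical below 0.3 rad and contact force between cover and rail above 0.2 N and contact force between cover and the fingers below 0.1 N and linear speed of cover below 0.03 m/s), for 0.2 s.
2. the scraper is lifted clear of the counter by its balance point (x of the grasp point in the frame of scraper between -0.025 and 0.025 m and contact force between scraper and the fingers above 1 N and height (world z) of scraper above 0.07 m), for 0.2 s.
At the end, for the whole second after the job is handed in: Cover hangs astride the bar, let go, at rest (14 mm sideways, 70 mm along). Scraper gripped within 25 mm of its balance point, level within 0.1 rad, still, shank axis 32-87 mm above the posts and within 25 mm of their middle, lined up within 0.15 rad, head over the stone end, touching nothing else (all of step 1 and x of the grasp point in the frame of scraper between -0.025 and 0.025 m and contact force between scraper and the fingers above 1 N and angle between scraper's own z axis and vertical below 0.1 rad and z of scraper in the frame of cradle_top between 0.032 and 0.087 m and horizontal distance between scraper and cradle_top below 0.025 m and angle between the x axis of scraper and the x axis of cradle, either way round below 0.15 rad and x of scraper_head in the frame of cradle_top above 0.03 m and contact force between scraper and cradle below 0.1 N and contact force between scraper and cover below 0.1 N and contact force between scraper and rail below 0.1 N and linear speed of scraper below 0.03 m/s and angular speed of scraper below 0.15 rad/s); the arm keeps its last pose, push and grip.
It fails at once if another thing on the counter is disturbed (moved over 30 mm) (distance of any of pebble, tin, lid_form, blank, brush, bowls from where it was at the start of the episode above 0.03 m).
It fails at once if the cover is dropped (falls freely faster than 0.6 m/s) (linear speed of cover above 0.6 m/s and contact force between cover and the fingers below 0.05 N).
It also fails if it takes over 69 s, if anything falls off the work surface, if the arm or the gripper's body presses on something with over 40 N, if the wrist force passes 120 N, or if a joint passes its speed limit or range.

## Working session

There is one attempt and no reset: what is moved stays moved. The work goes in short steps, Python scripts to look and compute and a shell command to move; the robot and the scene stay as the last step left them, time stands still between calls to the robot, and variables do not carry over. Pictures are saved under pics/ and viewed, and the job is handed in when it is done.

```bash
ls; mkdir -p pics
cat > h.py <<'E'
import numpy as np, cv2
from workcell import arm
def save(p,n,crop=None,s=1):
    im=cv2.cvtColor(p["color"],cv2.COLOR_RGB2BGR)
    if crop: x0,y0,x1,y1=crop; im=im[y0:y1,x0:x1]
    if s!=1: im=cv2.resize(im,None,fx=s,fy=s,interpolation=cv2.INTER_CUBIC)
    cv2.imwrite("pics/"+n,im)
def proj(p,X):
    c=np.array(p["R"])@np.array(X,float)+np.array(p["t"]); u=np.array(p["mtx"])@c; return u[:2]/u[2]
def ray(p,uv):
    R=np.array(p["R"]);t=np.array(p["t"]).ravel()
    d=R.T@np.linalg.inv(np.array(p["mtx"]))@np.array([uv[0],uv[1],1.]); return -R.T@t,d/np.linalg.norm(d)
def onz(p,uv,z):
    o,d=ray(p,uv); return o+d*(z-o[2])/d[2]
def tri(l):
    A=np.zeros((3,3));b=np.zeros(3)
    for p,uv in l:
        o,d=ray(p,uv);M=np.eye(3)-np.outer(d,d);A+=M;b+=M@o
    return np.linalg.solve(A,b)
E
python3 - <<'E'
from h import *
ps={}
for n in("scene","side","wrist"):
    p=arm.read_camera(n);save(p,n+"0.png");print(n,p["R"],p["t"],p["mtx"][0])
    for k in("cradle","rail","cover","cover_grip","scraper","scraper_head","pebble","tin","lid_form","blank","brush","bowls"):
        r=arm.look_for(k,p);print(k,[(round(q["score"],2),round(q["xy"][0]*640),round(q["xy"][1]*400)) for q in r[:4]])
print(arm.get_state())
E
```

```text
pics
scene [[ 0.61518562  0.78838161 -0.00104257]
 [ 0.63060203 -0.49286075 -0.59952428]
 [-0.47316776  0.36816127 -0.80035589]] [-298.23578117 -253.36666183 1250.15182447] [364.23537891   0.         316.32647464]
cradle [(0.89, 338, 229)]
rail [(0.84, 227, 254)]
cover [(0.86, 271, 342), (0.81, 326, 205), (0.73, 340, 103), (0.64, 469, 182)]
cover_grip [(0.96, 471, 184), (0.71, 249, 194), (0.62, 271, 347), (0.57, 340, 105)]
scraper [(0.7, 375, 163)]
scraper_head [(0.9, 377, 159)]
pebble [(0.46, 372, 204), (0.32, 354, 317), (0.29, 225, 256)]
tin [(0.74, 327, 203), (0.69, 283, 255), (0.63, 379, 160), (0.21, 371, 204)]
lid_form [(0.95, 354, 315)]
blank [(0.74, 355, 316), (0.68, 224, 256), (0.63, 167, 330)]
brush [(0.81, 440, 149)]
bowls [(0.84, 437, 251)]
side [[-0.94714264 -0.32060824 -0.0114531 ]
 [-0.23936591  0.73000435 -0.64015436]
 [ 0.21359958 -0.60357601 -0.76816093]] [ 467.9109468   181.38581493 1586.19314018] [494.76646874   0.         322.91237878]
cradle [(0.65, 326, 222)]
rail [(0.82, 350, 162), (0.66, 312, 280), (0.37, 327, 223)]
cover [(0.96, 292, 136), (0.89, 390, 313), (
[... 836 characters left out ...]
  6.62470307e-04,
        7.72346642e+01, -1.16202749e+01]), 'qd': array([ 0.06310736, -0.03645512,  0.01333086, -0.00582581, -0.09600985,
       -0.03100076]), 'tau': array([-4.11646533e-05, -4.37194347e+01, -2.84302711e+01,  7.18130171e-02,
        3.12675512e-02, -1.40503622e-05]), 'tcp_pos': array([ 141.84658041, -531.41610525,  218.6586585 ]), 'eef_rot': array([[-9.66182000e-01,  1.19720140e-05,  2.57861092e-01],
       [-2.57861092e-01, -1.16513354e-05, -9.66182000e-01],
       [-8.56271842e-06, -1.00000000e+00,  1.43444271e-05]]), 'wrist_force': array([-0.58309166,  0.87607899,  0.03906607]), 'ft_torque': array([-0.01208139,  0.00496285,  0.00181979]), 'grip_width': 0.999734788104649}
```

View pictures.

View pics/scene0.png

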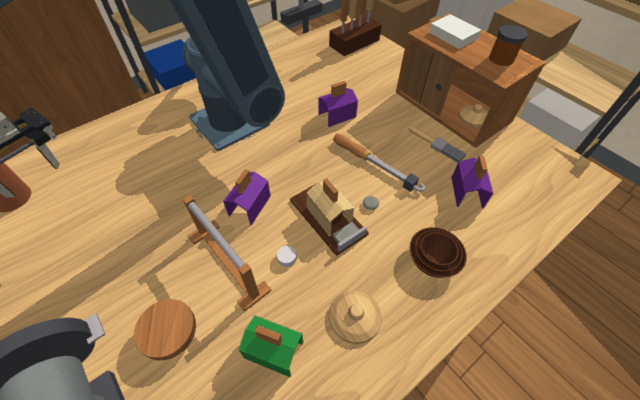

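View pics/side0.png

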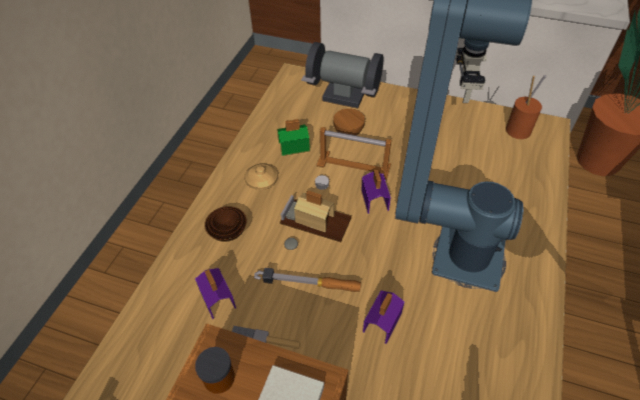

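Candidates for the cover are natural ply at scene (330,205), green at (271,345), and purple at (340,103), (249,194) and (471,182). The natural-ply one fits: it is astride the cradle and not coloured. I'll confirm it in crops.

Run:
```python
from h import *
import pickle
a=arm.read_camera("scene");b=arm.read_camera("side")
pickle.dump((a,b),open("p0.pkl","wb"))
save(a,"s_crop.png",(170,120,430,315),3)
save(b,"d_crop.png",(250,110,410,310),3)
```

```text
(no output)
```

View pics/s_crop.png

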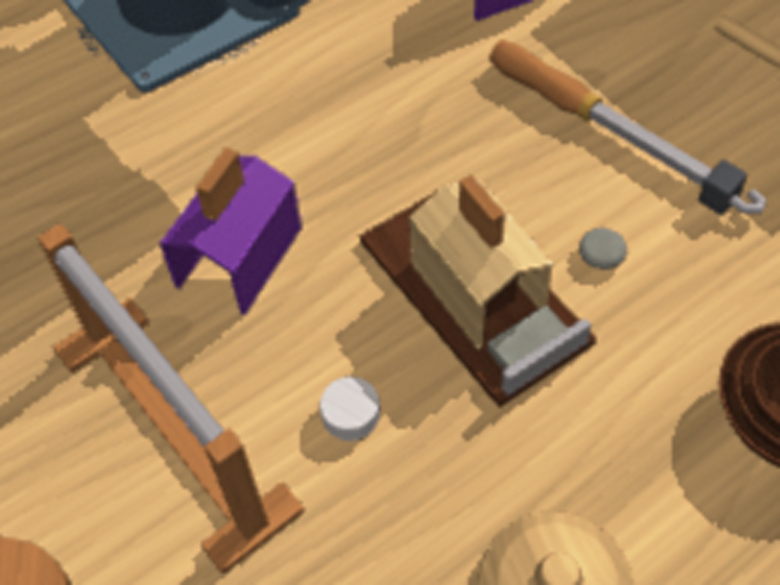

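View pics/d_crop.png

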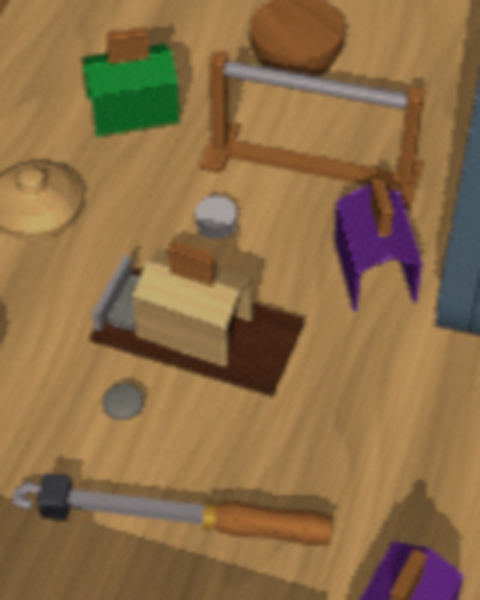

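```bash
cat > fit.py <<'E'
from h import *
import pickle
from scipy.optimize import least_squares
a,b=pickle.load(open("p0.pkl","rb"))
S=lambda u,v:(a,np.array([u/3+170,v/3+120])-.17)
D=lambda u,v:(b,np.array([u/3+250,v/3+110])-.17)
def fit(name,obs,z0=0,g=(450,0,0)):
    def X(q,l): c,s=np.cos(q[2]),np.sin(q[2]); return [q[0]+c*l[0]-s*l[1],q[1]+s*l[0]+c*l[1],l[2]]
    f=lambda q:np.concatenate([proj(o[0],X(q,l))-o[1] for l,o in obs])
    r=least_squares(f,g,loss="soft_l1",x_scale=[100,100,.3]); print(name,np.round(r.x,3),"deg",np.degrees(r.x[2]).round(2)); print(np.round(f(r.x).reshape(-1,2),1).tolist()); return r.x
fit("cradle",[((110,55,12),S(595,338)),((110,-55,12),S(500,399)),((-110,-55,12),S(362,236)),
 ((110,55,12),D(92,335)),((-110,55,12),D(273,390)),((-110,-55,12),D(303,318)),
 ((104,45,42),S(587,323)),((104,-45,42),S(507,378)),((104,-45,42),D(131,258)),((104,45,42),D(99,322))])
fit("rail",[((-109,0,140),S(62,252)),((109,0,140),S(222,438)),((109,0,140),D(225,70)),((-109,0,140),D(407,100))],g=(450,-200,0))
fit("scraper",[((57,0,18),S(723,187)),((-98,0,18),S(593,108)),((-228,0,18),S(497,55)),((57,0,18),D(55,497)),((-98,0,18),D(207,516)),((-228,0,18),D(331,528))])
fit("coverhandle",[((-25,0,144),S(468,178)),((25,0,144),S(497,217)),((25,0,144),D(172,245)),((-25,0,144),D(212,260))])
E
python3 fit.py
```

```text
cradle [ 5.13002e+02  1.82200e+01 -4.20000e-02] deg -2.43
[[0.9, -0.3], [-0.3, 0.9], [-1.2, -1.1], [-1.0, -0.2], [0.1, 0.3], [1.0, -0.5], [0.4, -1.0], [-0.4, -1.5], [-1.1, -1.0], [-1.1, -3.1]]
rail [ 4.62457e+02 -2.69231e+02  7.60000e-02] deg 4.33
[[0.2, 0.2], [0.4, 0.3], [0.6, -0.1], [0.7, -0.0]]
scraper [5.21289e+02 2.67752e+02 1.93000e-01] deg 11.05
[[0.1, -0.4], [0.4, 0.4], [-0.2, -1.4], [0.2, -0.0], [-0.7, -0.8], [0.4, -0.1]]
coverhandle [ 5.16519e+02  2.03570e+01 -1.74000e-01] deg -9.98
[[-0.0, -1.2], [0.2, -0.2], [-0.3, -1.1], [0.0, -0.5]]
```

```bash
python3 -m crank '0 0 50 0 0 0 93;20 30 80 0 0 -0.05 93;50 80 80 0 0 -0.1 93;80 130 80 0 0 -0.15 93;115 180 80 0 0 -0.2 93;150 230 80 0 0 -0.25 93;185 280 80 0 0 -0.3 93;220 330 80 0 0 -0.3 93;255 380 80 0 0 -0.3 93;290 430 80 0 0 -0.3 93;320 480 80 0 0 -0.3 93;345 525 80 0 0 -0.3 93;353 545 80 0 0 -0.3 93;358 550 80 0 0 -0.3 93;358 550 80 0 0 -0.3 93'
cat > look.py <<'E'
from h import *
import sys,pickle
p=arm.read_camera("wrist");pickle.dump(p,open("w.pkl","wb"));save(p,sys.argv[1])
s=arm.get_state();print(s["time_s"],s["tcp_pos"].round(1),s["eef_rot"].round(3).tolist())
E
python3 look.py w1.png
```

```text
time_s: 3.92
tcp_pos: [499.9, 18.3, 298.6]
eef_rot: [[-0.999, -0.0, -0.039], [0.039, -0.0, -0.999], [0.0, -1.0, 0.0]]
wrist_force: [0.7, -0.5, -0.2]
grip_width: 1.0
3.975 [499.7  17.8 298.6] [[-0.999, -0.0, -0.04], [0.04, -0.0, -0.999], [0.0, -1.0, 0.0]]
```

View pics/w1.png

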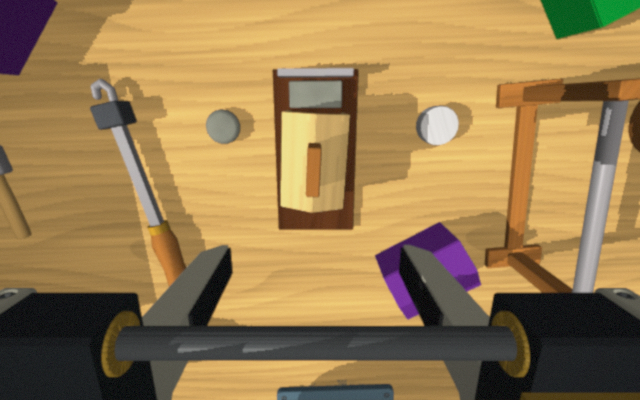

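Run:
```python
from h import *
import pickle
p=pickle.load(open("w.pkl","rb"));save(p,"w1c.png",(90,60,370,290),2.8)
for uv in [(308,144),(321,144),(307,196),(320,196)]: print(uv,onz(p,uv,144).round(1))
for uv in [(273,74),(358,74),(278,229),(353,229)]: print(uv,onz(p,uv,12).round(1))
```

```text
(308, 144) [544.7  25.2 144. ]
(321, 144) [544.2  12.7 144. ]
(307, 196) [492.9  28.6 144. ]
(320, 196) [492.4  15.5 144. ]
(273, 74) [618.7  69.2  12. ]
(358, 74) [614.5 -39.   12. ]
(278, 229) [407.   78.3  12. ]
(353, 229) [402.7 -31.6  12. ]
```

View pics/w1c.png

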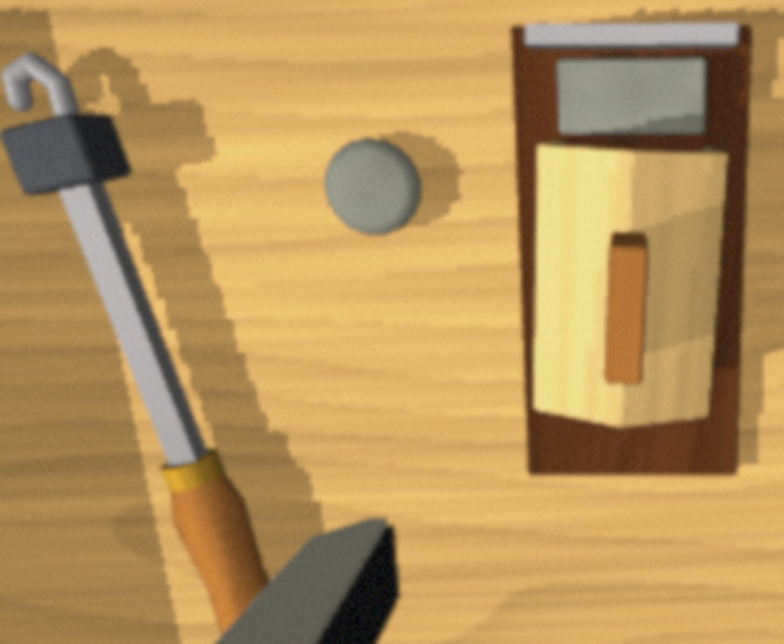

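```bash
python3 -m crank '8 1 -40 0 0 -0.02 70;17 2.7 -90 0 0 -0.02 60;17 2.7 -130 0 0 -0.02 50;17 2.7 -160 0 0 -0.02 50;17 2.7 -180 0 0 -0.02 50;17 2.7 -187 0 0 -0.02 50;17 2.7 -187 0 0 -0.02 50;17 2.7 -187 0 0 -0.02 50'; python3 look.py w2.png
```

```text
time_s: 4.97
tcp_pos: [517.4, 20.1, 112.7]
eef_rot: [[-0.998, 0.002, -0.06], [0.06, -0.001, -0.998], [-0.002, -1.0, 0.001]]
wrist_force: [-0.3, 1.0, 0.3]
grip_width: 0.54
5.025 [517.4  20.2 112.7] [[-0.998, 0.002, -0.06], [0.06, -0.001, -0.998], [-0.002, -1.0, 0.001]]
```

View pics/w2.png

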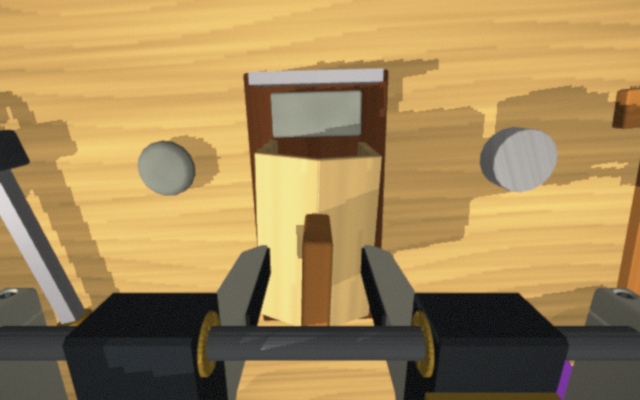

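```bash
python3 -m crank '0 0 0 0 0 0 0;0 0 0 0 0 0 0;0 0 0 0 0 0 0;0 0 0 0 0 0 0;0 0 0 0 0 0 0;0 0 20 0 0 0 0;0 0 50 0 0 0 0;0 0 90 0 0 0 0;0 0 130 0 0 0 0;0 0 160 0 0 0 0;0 0 180 0 0 0 0;0 0 185 0 0 0 0'
python3 - <<'E'
from h import *
p=arm.read_camera("scene");save(p,"s2.png")
E
```

```text
time_s: 6.52
tcp_pos: [517.9, 20.1, 298.8]
eef_rot: [[-0.998, 0.004, -0.06], [0.06, -0.001, -0.998], [-0.004, -1.0, 0.001]]
wrist_force: [0.1, 0.3, -1.1]
grip_width: 0.148
```

View pics/s2.png

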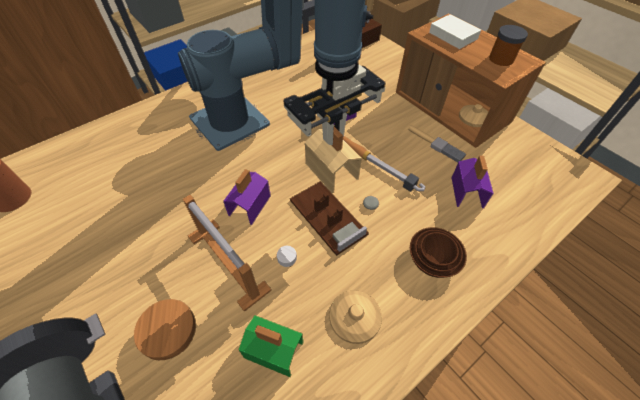

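```bash
python3 -m crank '-3 -15 0 0 0 0.01 0;-9 -45 0 0 0 0.03 0;-18 -90 0 0 0 0.05 0;-26 -135 0 0 0 0.07 0;-35 -180 0 0 0 0.09 0;-43 -225 0 0 0 0.11 0;-50 -260 0 0 0 0.135 0;-54 -280 0 0 0 0.135 0;-55 -289 0 0 0 0.135 0;-55 -289 0 0 0 0.135 0;-55 -289 0 0 0 0.135 0'; python3 look.py w3.png;python3 - <<'E'
from h import *
import pickle
p=arm.read_camera("scene");q=arm.read_camera("side");pickle.dump((p,q),open("p3.pkl","wb"))
save(p,"s3.png",(150,100,330,320),2.7);save(q,"d3.png",(260,60,440,220),3.5)
E
```

```text
time_s: 7.95
tcp_pos: [463.0, -267.7, 298.4]
eef_rot: [[-0.997, 0.003, 0.076], [-0.076, -0.0, -0.997], [-0.003, -1.0, 0.0]]
wrist_force: [-0.3, -0.1, -1.1]
grip_width: 0.15
8.0 [ 463.  -267.7  298.5] [[-0.997, 0.003, 0.076], [-0.076, -0.0, -0.997], [-0.003, -1.0, 0.001]]
```

View pics/w3.png

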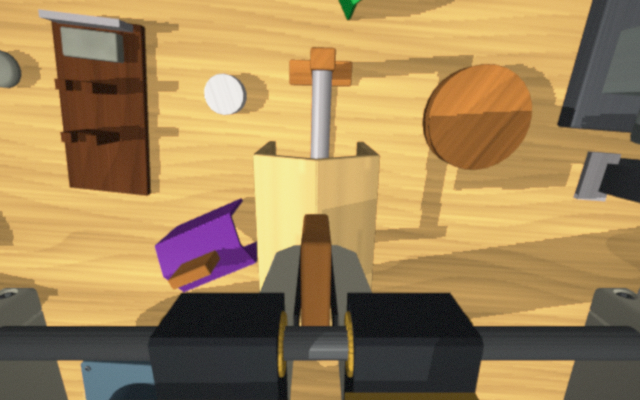

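View pics/s3.png

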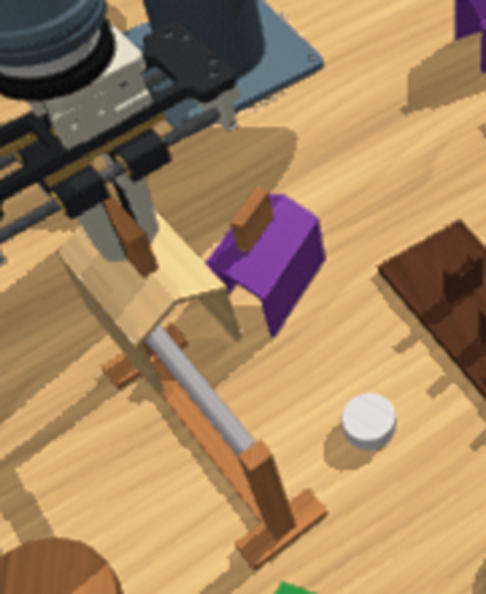

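View pics/d3.png

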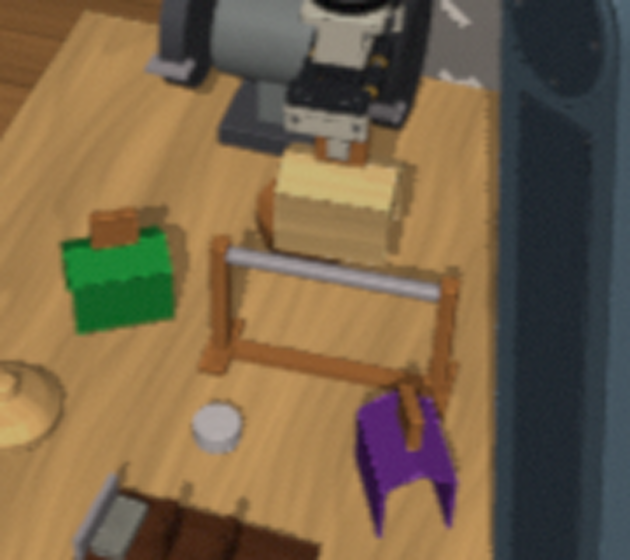

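Run:
```python
from h import *
import pickle
p=pickle.load(open("w.pkl","rb"));a,b=pickle.load(open("p3.pkl","rb"))
save(p,"w3c.png",(140,30,400,330),2)
for uv in [(320.5,72),(319.5,155)]: print("bar",uv,onz(p,uv,140).round(1))
for uv in [(241,200),(257,243),(257,258)]: print("purple leg",onz(p,uv,0).round(1),onz(p,uv,70).round(1),onz(p,uv,35).round(1))
zf=198.3
for uv in [(318,158)]: print("ridge top far end",onz(p,uv,zf+91).round(1))
for uv in [(256,154),(379,155)]: print("leg shoulder",onz(p,uv,zf+70).round(1))
```

```text
bar (320.5, 72) [ 572.8 -262.4  140. ]
bar (319.5, 155) [ 497.1 -267.5  140. ]
purple leg [ 401.7 -161.6    0. ] [ 423.5 -176.4   70. ] [ 412.6 -169.    35. ]
purple leg [ 335.1 -186.6    0. ] [ 366.9 -197.6   70. ] [ 351.  -192.1   35. ]
purple leg [ 309.9 -187.2    0. ] [ 345.5 -198.1   70. ] [ 327.7 -192.7   35. ]
ridge top far end [ 517.9 -263.2  289.3]
leg shoulder [ 514.1 -226.8  268.3]
leg shoulder [ 519.1 -299.6  268.3]
```

View pics/w3c.png

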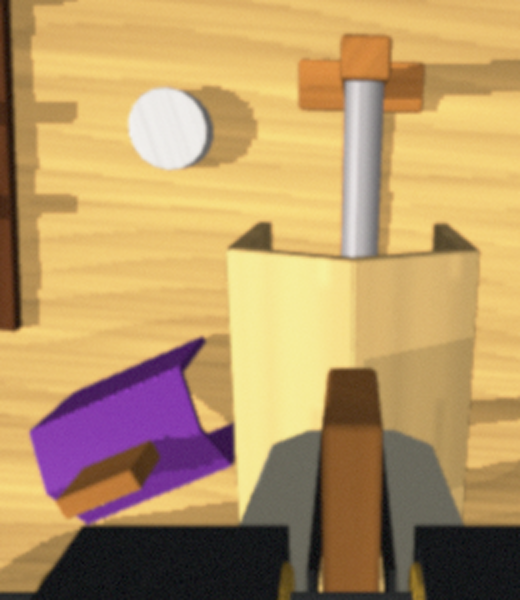

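```bash
python3 -m crank '0 -1.5 -15 0 0 0 0;0 -1.5 -40 0 0 0 0;0 -1.5 -65 0 0 0 0;0 -1.5 -90 0 0 0 0;0 -1.5 -108 0 0 0 0;0 -1.5 -120 0 0 0 0;0 -1.5 -126 0 0 0 0;0 -1.5 -128 0 0 0 0;0 -1.5 -128 0 0 0 0'; python3 look.py w4.png;python3 - <<'E'
from h import *
q=arm.read_camera("side")
save(q,"d4.png",(260,60,440,220),3.5)
E
```

```text
time_s: 9.22
tcp_pos: [463.3, -269.6, 171.1]
eef_rot: [[-0.997, 0.004, 0.076], [-0.076, -0.001, -0.997], [-0.004, -1.0, 0.002]]
wrist_force: [0.0, 0.8, -0.4]
grip_width: 0.15
9.275 [ 463.3 -269.7  171.2] [[-0.997, 0.004, 0.076], [-0.076, -0.001, -0.997], [-0.004, -1.0, 0.002]]
```

View pics/d4.png

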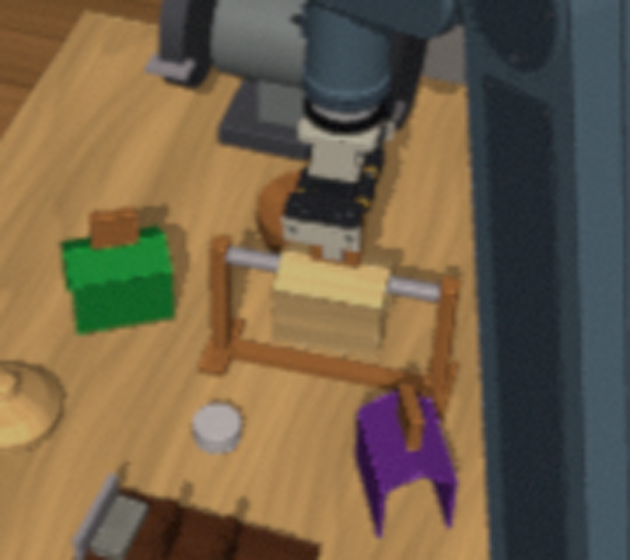

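View pics/w4.png

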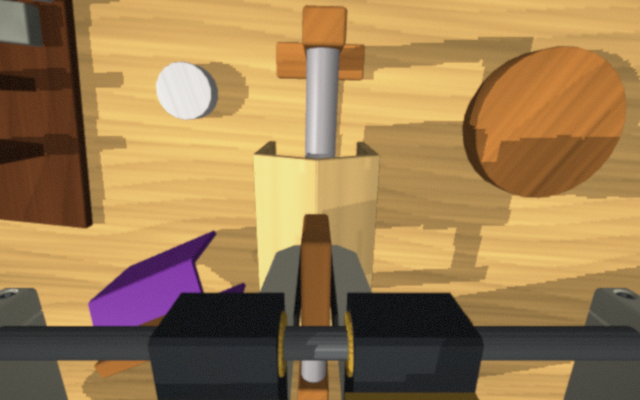

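```bash
python3 -m crank '0 0 -2 0 0 0 0;0 0 -4 0 0 0 0;0 0 -4 0 0 0 0'; python3 -m crank '0 0 -2 0 0 0 0;0 0 -2 0 0 0 0'
```

```text
time_s: 9.7
tcp_pos: [463.2, -269.6, 167.1]
eef_rot: [[-0.997, 0.004, 0.076], [-0.076, -0.001, -0.997], [-0.004, -1.0, 0.002]]
wrist_force: [-0.1, -0.4, -1.1]
grip_width: 0.146
time_s: 9.95
tcp_pos: [463.6, -270.1, 166.4]
eef_rot: [[-0.997, 0.006, 0.076], [-0.076, -0.003, -0.997], [-0.005, -1.0, 0.003]]
wrist_force: [-1.4, 0.5, 7.3]
grip_width: 0.148
```

```bash
python3 -m crank '0 0 1 0 0 0 20;0 0 1 0 0 0 28;0 0 1 0 0 0 40;0 0 1 0 0 0 50;0 0 1 0 0 0 50;0 0 1 0 0 0 50'; python3 look.py w5.png;python3 - <<'E'
from h import *
q=arm.read_camera("side")
save(q,"d5.png",(260,60,440,220),3.5)
q=arm.read_camera("scene")
save(q,"s5.png",(150,100,330,320),2.7)
E
```

```text
time_s: 10.7
tcp_pos: [463.6, -270.1, 167.4]
eef_rot: [[-0.997, 0.005, 0.076], [-0.076, -0.003, -0.997], [-0.005, -1.0, 0.003]]
wrist_force: [0.5, -0.1, -0.4]
grip_width: 0.534
10.75 [ 463.6 -270.1  167.3] [[-0.997, 0.005, 0.076], [-0.076, -0.003, -0.997], [-0.005, -1.0, 0.003]]
```

View pics/s5.png

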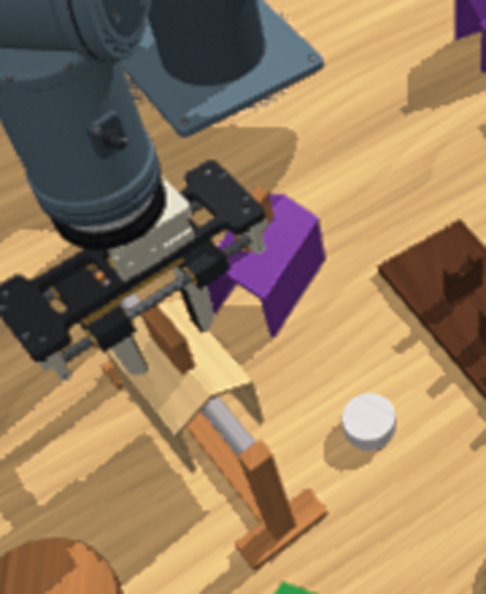

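View pics/w5.png

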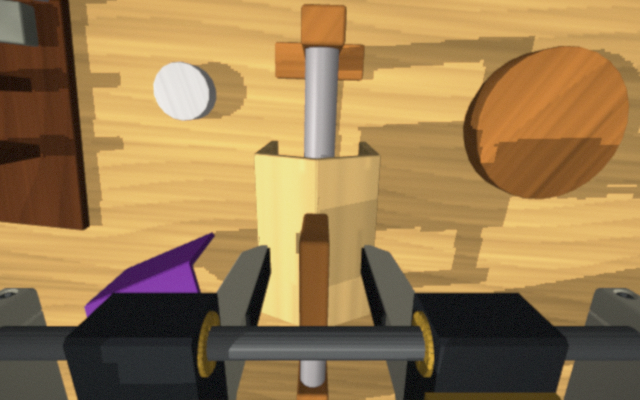

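```bash
python3 -m crank '0 0 8 0 0 0 50;0 0 30 0 0 0 50;0 0 65 0 0 0 50;0 0 100 0 0 0 50;3 30 125 0 0 0.02 60;6 80 130 0 0 0.04 70;10 130 130 0 0 0.06 80;14 190 130 0 0 0.08 93;18 250 130 0 0 0.1 93;22 310 130 0 0 0.116 93;26 370 130 0 0 0.116 93;30 430 130 0 0 0.116 93;34 485 130 0 0 0.116 93;38 520 130 0 0 0.116 93;40 535 130 0 0 0.116 93;40 537 130 0 0 0.116 93;40 537 130 0 0 0.116 93'; python3 look.py w6.png;python3 - <<'E'
from h import *
q=arm.read_camera("side")
save(q,"d6.png",(260,60,440,220),3.5)
q=arm.read_camera("scene")
save(q,"s6.png",(150,100,330,320),2.7)
E
```

```text
time_s: 12.98
tcp_pos: [503.7, 265.7, 297.5]
eef_rot: [[-0.982, 0.006, 0.19], [-0.19, -0.003, -0.982], [-0.005, -1.0, 0.004]]
wrist_force: [-1.0, -0.9, 0.1]
grip_width: 0.999
13.025 [503.7 265.6 297.6] [[-0.982, 0.006, 0.189], [-0.189, -0.003, -0.982], [-0.005, -1.0, 0.004]]
```

View pics/s6.png

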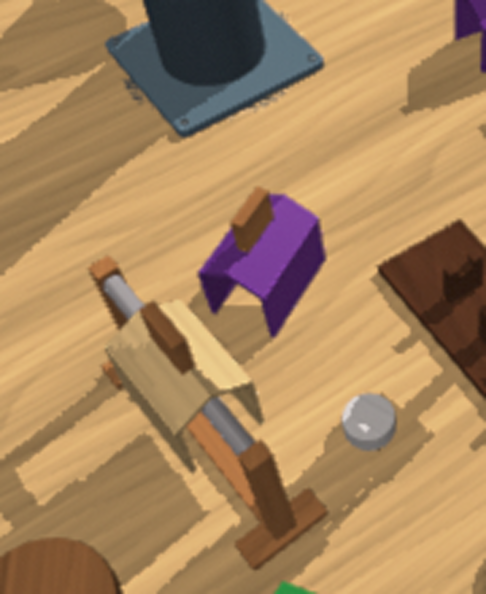

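View pics/w6.png

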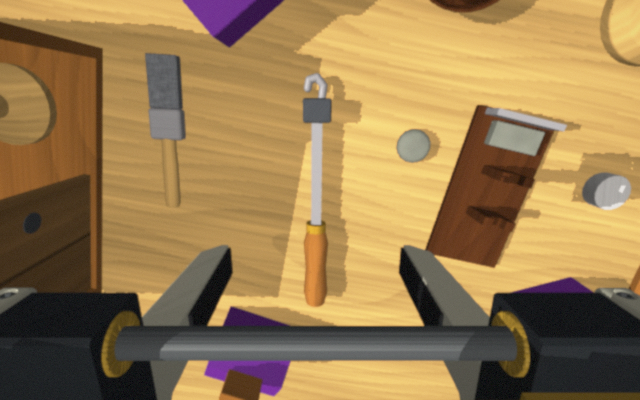

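View pics/d6.png

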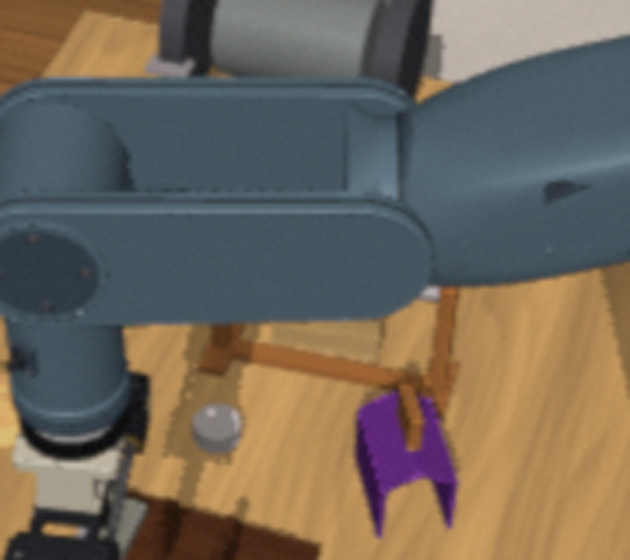

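Cover hangs well, at (170,350) in the scene crop. In the wrist picture the scraper's shank runs from (316,225) to (317,124), with the head at (317,110). Next I measure the balance point.

Run:
```python
from h import *
import pickle
p=pickle.load(open("w.pkl","rb"));save(p,"w6c.png",(260,60,380,310),2.4)
P={}
for n,uv,z in [("ferr end",(315.8,222),25),("head near top edge",(317,123),36),("shank near head",(317,128),25),("handle end",(315.5,303),18),("hook tip",(316,74),18),("head far top",(317,98.5),36)]: P[n]=onz(p,uv,z);print(n,P[n].round(1))
f=P["ferr end"];h=P["shank near head"];d=(h-f)[:2]/np.linalg.norm((h-f)[:2]);print("yaw",np.degrees(np.arctan2(d[1],d[0])))
d=np.array([np.cos(.195),np.sin(.195)])
for n,x in [("ferr end",-98),("head near top edge",42),("handle end",-228),("hook tip",102),("head far top",72)]: print(n,(P[n][:2]-x*d).round(1))
```

```text
ferr end [428.1 251.2  25. ]
head near top edge [562.2 275.7  36. ]
shank near head [555.4 274.2  25. ]
handle end [294.3 225.7  18. ]
hook tip [619.7 288.   18. ]
head far top [591.  281.3  36. ]
yaw 10.273555375057391
ferr end [524.2 270.2]
head near top edge [521.  267.5]
handle end [518.  269.9]
hook tip [519.7 268.2]
head far top [520.3 267.3]
```

View pics/w6c.png

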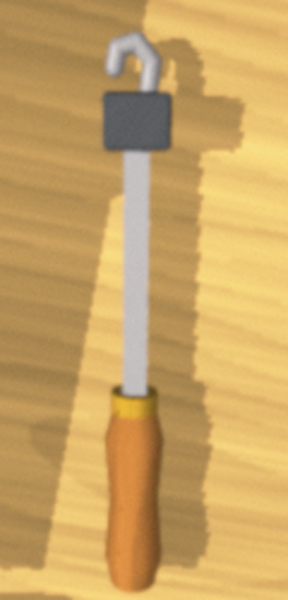

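```bash
python3 -m crank '5 1 -40 0 0 0 70;12 2 -90 0 0 0 60;17 2.7 -140 0 0 0 50;17 2.7 -185 0 0 0 50;17 2.7 -225 0 0 0 50;17 2.7 -255 0 0 0 50;17 2.7 -275 0 0 0 50;17 2.7 -286 0 0 0 50;17 2.7 -292 0 0 0 50;17 2.7 -293 0 0 0 50;17 2.7 -293 0 0 0 50'; python3 look.py w7.png
```

```text
time_s: 14.5
tcp_pos: [521.3, 268.5, 5.4]
eef_rot: [[-0.982, 0.007, 0.189], [-0.189, -0.002, -0.982], [-0.007, -1.0, 0.003]]
wrist_force: [0.6, 0.4, -0.8]
grip_width: 0.538
14.55 [521.3 268.5   5.4] [[-0.982, 0.007, 0.189], [-0.189, -0.002, -0.982], [-0.007, -1.0, 0.003]]
```

View pics/w7.png

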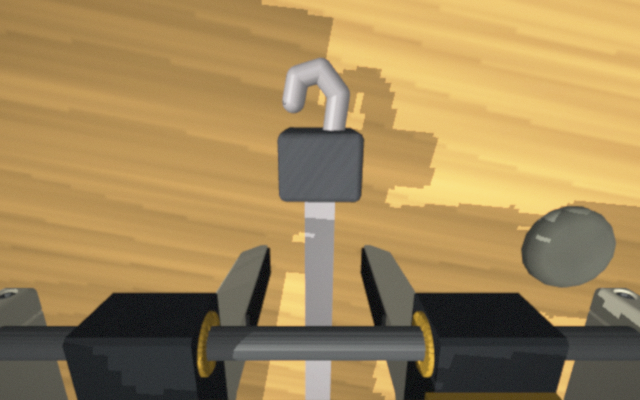

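```bash
python3 - <<'E'
from h import *
import pickle
p=pickle.load(open("w.pkl","rb"))
d=np.array([np.cos(.189),np.sin(.189)])
for uv,z,x in [((320,200),36,42),((320,129),36,72)]:
    X=onz(p,uv,z);print(X.round(1),(X[:2]-x*d).round(1))
E
python3 -m crank '0 0 0 0 0 0 0;0 0 0 0 0 0 0;0 0 0 0 0 0 0;0 0 0 0 0 0 0;0 0 0 0 0 0 0;0 0 8 0 0 0 0;0 0 20 0 0 0 0;0 0 40 0 0 0 0;0 0 40 0 0 0 0'; python3 look.py w8.png
python3 - <<'E'
from h import *
q=arm.read_camera("scene");save(q,"s8.png",(280,80,500,260),3.5)
E
```

```text
[564.1 276.5  36. ] [522.8 268.6]
[593.2 282.3  36. ] [522.5 268.7]
time_s: 15.68
tcp_pos: [522.6, 269.1, 47.2]
eef_rot: [[-0.982, 0.011, 0.189], [-0.189, -0.001, -0.982], [-0.011, -1.0, 0.003]]
wrist_force: [-0.2, 1.1, -6.6]
grip_width: 0.146
15.725 [521.8 268.8  46.1] [[-0.982, 0.009, 0.189], [-0.189, -0.001, -0.982], [-0.009, -1.0, 0.003]]
```

View pics/w8.png

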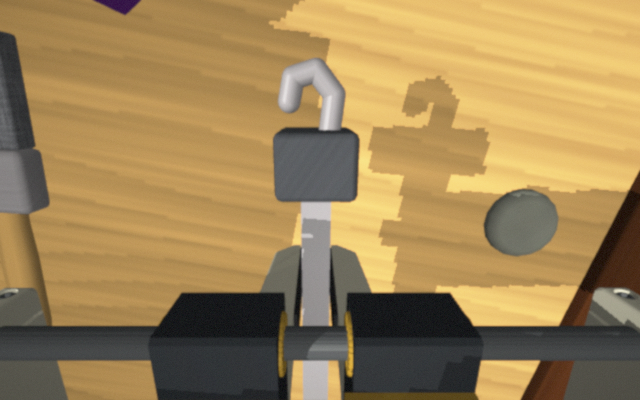

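View pics/s8.png

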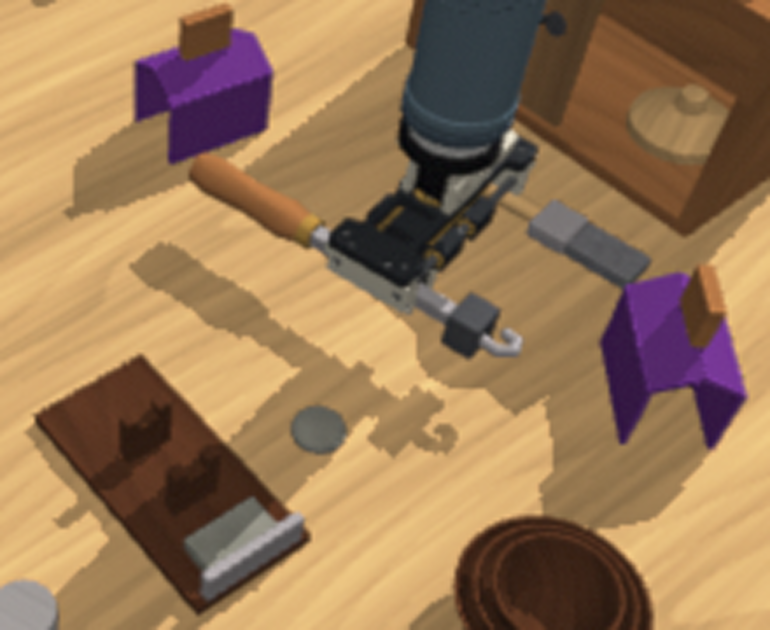

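Run:
```python
from h import *
import pickle
a,b=pickle.load(open("p0.pkl","rb"))
print(onz(a,(340,103),80),onz(a,(338,86),132),onz(a,(357,116),0),onz(a,(324,123),0))
q=arm.read_camera("scene")
for X in [(483,20.3,62),(543,17.7,62),(513,19,62)]: print(proj(q,X), (proj(q,X)-[280,80])*3.5)
```

```text
[234.78022335 292.7030116   80.        ] [214.96048755 297.70502565 132.        ] [251.35057569 361.22161835   0.        ] [208.57581739 248.75097016   0.        ]
[321.844459   196.12692619] [146.45560651 406.44424166]
[335.37930264 211.16937554] [193.82755924 459.09281438]
[328.50895402 203.53375935] [169.78133906 432.36815773]
```

```bash
python3 -m crank '0 0 20 0 0 0 0;0 -5 40 0 0 0 0;0 -20 57 0 0 0 0;-1 -45 57 0 0 -0.03 0;-2 -75 57 0 0 -0.06 0;-4 -105 57 0 0 -0.09 0;-5 -135 57 0 0 -0.12 0;-6 -165 57 0 0 -0.15 0;-7 -195 57 0 0 -0.18 0;-8 -220 57 0 0 -0.21 0;-9 -238 57 0 0 -0.232 0;-9.5 -247 57 0 0 -0.232 0;-9.5 -250 57 0 0 -0.232 0;-9.5 -250 57 0 0 -0.232 0;-9.5 -250 57 0 0 -0.232 0;-9.5 -250 57 0 0 -0.232 0'; python3 look.py w9.png
python3 - <<'E'
from h import *
import pickle
q=arm.read_camera("scene");save(q,"s9.png");save(q,"s9c.png",(150,120,430,320),2.8)
d=arm.read_camera("side");save(d,"d9.png",(230,90,430,260),3.5)
pickle.dump((q,d),open("p9.pkl","wb"))
E
```

```text
time_s: 17.82
tcp_pos: [511.1, 19.0, 101.8]
eef_rot: [[-0.999, 0.005, -0.041], [0.041, -0.003, -0.999], [-0.006, -1.0, 0.003]]
wrist_force: [0.3, 0.2, -6.8]
grip_width: 0.147
17.875 [511.1  18.9 101.8] [[-0.999, 0.005, -0.041], [0.041, -0.003, -0.999], [-0.006, -1.0, 0.003]]
```

View pics/w9.png

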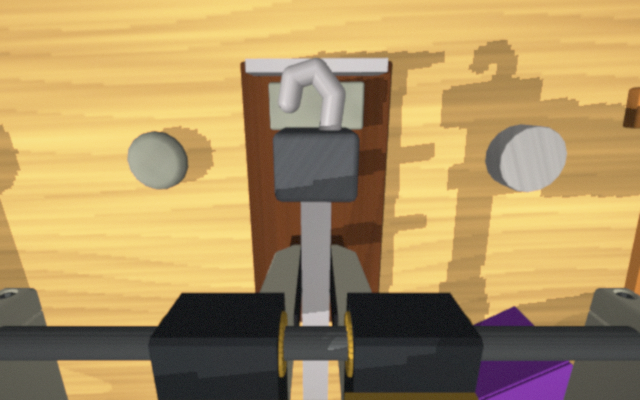

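View pics/s9c.png

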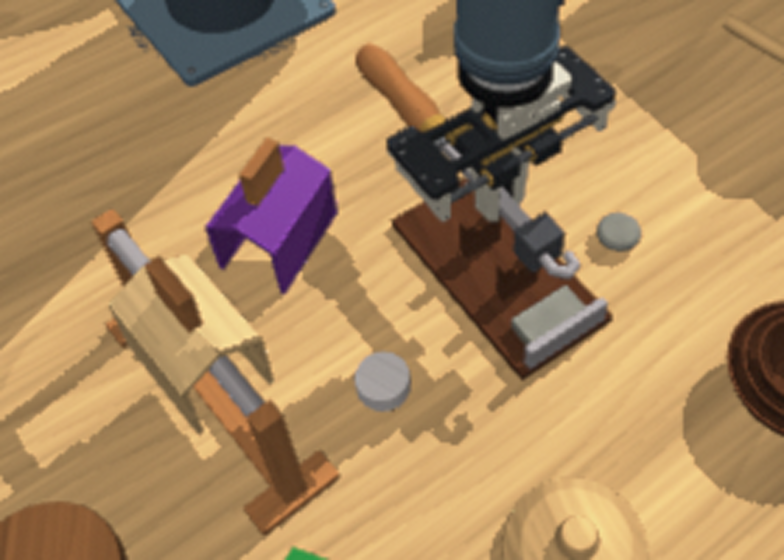

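View pics/d9.png

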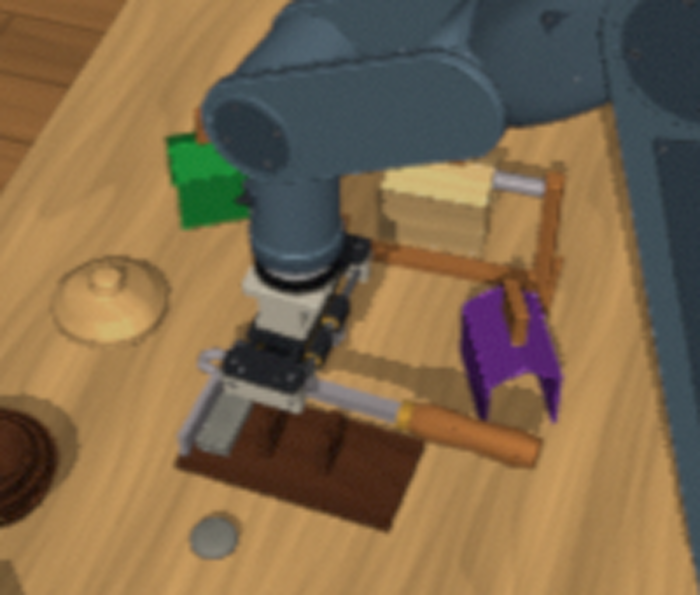

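Run:
```python
from h import *
import pickle
q,d=pickle.load(open("p9.pkl","rb"))
S=lambda u,v:(q,(u/2.8+150,v/2.8+120)); D=lambda u,v:(d,(u/3.5+230,v/3.5+90))
f=tri([S(431,122),D(404,414)]);e=tri([S(368,57),D(534,452)]);k=tri([S(576,265),D(205,362)])
print(f,e,k); print("tilt",(f[2]-e[2])/np.linalg.norm(f-e))
for x,z in [(-228,114),(-98,114),(57,114)]:
    X=(512.5+x*.999,18.9-x*.041,z); print(x,(proj(q,X)-[150,120])*2.8,(proj(d,X)-[230,90])*3.5)
s=arm.get_state();print(s["tcp_pos"],s["wrist_force"],s["ft_torque"],s["qd"].round(3))
```

```text
[405.02588164  25.05023125 118.64951845] [286.52549105  28.86265347 112.41932786] [604.97586693  24.45492064 114.11857232]
tilt 0.05247568606346543
-228 [366.22697606  55.08753727] [536.12072321 450.98087166]
-98 [439.21749185 133.80146508] [398.46719746 411.13875074]
57 [539.75397239 242.22132191] [241.25925392 365.63684396]
[511.16320786  18.73453221 101.82631078] [-0.42819057  0.17693541 -6.77997344] [-0.02656767 -0.03222002  0.02222252] [-0.154 -0.11  -0.004 -0.027  0.066 -0.075]
```

```bash
python3 -m crank '1 0 0 0 0 0 0;1 0 0 0 0 0 0;1 0 0 0 0 0 0;1 0 0 0 0 0 0'
python3 - <<'E'
from h import *
s=arm.get_state();print(s["time_s"],s["tcp_pos"],s["grip_width"],s["qd"].round(2));print(arm.finish_job())
E
```

```text
time_s: 18.48
tcp_pos: [512.1, 18.7, 101.8]
eef_rot: [[-0.999, 0.005, -0.041], [0.041, -0.004, -0.999], [-0.006, -1.0, 0.003]]
wrist_force: [0.1, -0.3, -6.5]
grip_width: 0.151
18.475 [512.09654878  18.70607429 101.80442654] 0.1505669767404577 [-0.02  0.03 -0.1  -0.02  0.04 -0.03]
the job is handed in; nothing more can be done
None
```

I lifted the natural-ply cover off the cradle, lowered it onto the bar until the wrist felt about 7 N, and let go. I then picked up the scraper by its balance point and handed the job in at 18.5 s, still holding it over the posts. No verdict was reported.

- **Cover:** after release and again at the end, the pictures show it hanging upright astride the middle of the bar. The bystanders visible in the last pictures look unmoved; I did not measure them.
- **Scraper position:** the balance point is within about 1–3 mm of the grasp and of the middle between the posts. The shank is about 52 mm above the post tops, turned about 2.4° to match the cradle, with the hook end over the stone end.
- **Scraper hold:** the wrist carried about 6.5 N, which fits the 0.6 kg scraper hanging free, and the arm was practically still.
- **Check that disagreed:** a rough two-camera measurement put the tilt at about 0.05 rad. The wrist view showed the head at the same place before and after lifting, so I take it as level. Both are within the 0.1 rad allowed.

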